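Set the bicycle kickstand leg to length and lock it

ROBOT

A 6-joint arm with a two-finger parallel gripper is mounted at the origin on the work surface. World frame = base frame: x ahead of the robot, y to its left, z up, the work surface at z = 0. Lengths are in mm, angles in degrees, forces in N, time in s.
With the tool pointing down it reaches from about 425 to 925 mm from the base axis. Payload 12.5 kg.
Tool frame: the origin (TCP) lies at the very end of the fingers, on their centre line; the grasp point (between the pads) lies 19 mm behind it; z points along the fingers, x is the direction in which the jaws open and shut, and the axes are right-handed (so a half turn about z gives the same grasp; the last joint's range is limited). The gripper opens to 85 mm and grips with 20 to 120 N. Pads are 22 mm wide; open, the fingers measure 114 mm over their backs; the gripper's body (76 mm by 85 mm) begins 54 mm behind the grasp point. The pads swing forward as they close: fully open they stand 13 mm farther back than shut.
Start: joints at [-79.332, 28.126, 89.318, -0, 62.55, -6.05], TCP at [179.82, -598.59, 231.327] pointing down, gripper open.
Joint ranges: [-177.58, 177.58], [-47.91, 125.51], [2.72, 160], [-65.01, 245.01], [3.68, 167.84], [-153.87, 153.87]. Speed limits (degrees/s): [127.2, 127.2, 159.86, 180, 180, 180].

INTERFACE

Orientations are given as [roll, pitch, yaw] about the fixed x, y, z axes, in that order (R = Rz(yaw) Ry(pitch) Rx(roll)).
In Python, from workcell import arm gives the robot as it stands.
- The arm moves only by the shell command python3 -m handwheel 'ROWS'. ROWS is a JSON object of lists of equal length, an entry for each row: "dp": the shift along the tool's x, y, z in units of 0.02 m (1.0 is 0.02 m), a list of three; "dr": the turn, a rotation vector about the tool's x, y, z in units of 0.12 rad (1.0 is 0.12 rad), a list of three; "grip": the opening, from 0 (shut) to 1 (fully open). In form: {"dp": [[tx, ty, tz], ...], "dr": [[ax, ay, az], ...], "grip": [grip, ...]}. A call has 1 to 10 rows; each row shifts and turns the commanded pose from where the row before left it, along the tool's axes as they then stand; what a row does not reach is not made up. A row lasts 1/8 s, in which the tool goes at most 62.5 mm and 10.7 degrees, less where a joint would pass 70% of its speed; a pose out of reach is approached as far as the arm can. A call with a number of a shift or a turn outside -1 to 1 is refused whole. A call with a gripper value outside its range is refused whole. The fingers move at their own pace and stop on an object; the grip force is fixed at half the most. Time passes only in rows, so rows that do not move let the fingers close. It gives the time, the measured TCP pose, the force and the opening at its end, in the units of the state.
- arm.get_state(): the state, without advancing time (a new reading comes with each control period).
- arm.camera(name): name is "scene" or "top"; returns the picture (400x640x3 uint8, red, green, blue); there is no depth.
- arm.get_calibration(name): a dict with "K" (3x3 intrinsics, pixels), "k1" (the pictures are not rectified: a ray, as slopes to the right and down, at radius r is drawn at 1 + k1 r^2 times it, then the intrinsics apply), "rvec" (rotation vector, rad) and "tvec" (3), from world to camera coordinates, as OpenCV has them. Camera axes: x right, y down, z forward; pixel columns grow to the right and rows downward; lengths in mm; the calibration is good to about 2 mm. A picture is of the moment at which its call begins. get_calibration takes no time and is no camera call.
- arm.hand_in(): hands the job in, once; it reports no verdict.
The state is a dict: "clock": time; "joints": joint angles; "qd": joint speeds; "joint_efforts": joint torques, N m; "ee_pos": TCP position; "tool_rot": TCP orientation; "ft_force": force on the tool from outside, world axes, zero at the start; "torque": the same for the moment, N m; "grip_width": opening from 0.0 (shut) to 1.0 (fully open).
Only numpy, scipy, OpenCV 4.12 (cv2) and the standard library are available. Lean on these libraries where they do the work, as an engineer would, in place of code of your own. Each camera call takes 0.05 s, during which the arm holds its last target.

TASK

Lift the roll of yellow tape straight up off the spindle, where it blocks the kickstand's sliding leg, and set it down flat on the round cork mat. Then take the red lever grip, draw the leg out against its spring until its white pointer lines up with the orange clip on the rule, and only there slide the red cam lever sideways fully closed, towards the rule. Finish still gripping the lever with the leg held at the mark, and leave the other things on the shelf alone.

Things in the scene. Friction and masses are not known exactly. Their poses are not given: they have to be found in the camera images.
- jig: Fixed dark wooden setting board 145 x 350 x 12 mm lying on the shelf, holding the kickstand. Origin on the underside at about the board's middle, on the line of the leg. Its +y axis is the way the leg draws out, its -x axis points to the aluminium rule (18 mm wide, top 24 mm above the shelf, centred 62 mm to -x). A dark outer tube (28 mm diameter, axis 40 mm up) lies along y from y = -165 to -40 mm; nothing on the board but the leg and lever is higher than 62 mm.
- spindle_top (a point): Centre of the top of the fixed upright steel spindle on the jig, 62 mm above the shelf. Spindle 18 mm diameter, 40 mm tall above its 32 mm wide foot flange (flange top 22 mm above the shelf); it stands 42 mm to the jig's +x of the leg's line, at jig y = +70 mm.
- roll_center (a point): Centre (half-way up) of the loose roll of yellow tape: ring of outer diameter 52 mm, hole 26 mm, 30 mm tall, about 60 g, axis upright. It starts on the spindle, resting on the flange; the spindle sticks out 10 mm above its top. It blocks the leg's head there. Beside it along the jig's y there is free room on both sides for fingers, down to the board's top 12 mm above the shelf.
- mat_center (a point): Centre of the top of a fixed round cork mat, 120 mm diameter, 5 mm thick.
- leg: Sliding leg of the kickstand: grey lock head 70 mm (jig x, from -45 to +25) by 40 mm (y), its top 60 mm above the shelf, with an aluminium rod, a short rubber foot to +y and a white pointer to -x. Origin in the middle of the head's length along y, on the rod's axis, 40 mm above the shelf; axes parallel to the jig's. It slides only along the jig's +y, by 0 to 130 mm; it starts fully in, and a spring always pulls it back in with 2 to 4 N, the lever does not hold it by itself.
- leg_index (a point): Tip of the white pointer on the leg's head (same y as the leg's origin); it travels beside the rule.
- mark_point (a point): Top centre of the orange clip (24 mm across the rule, 6 mm along it) that marks the wanted length on the rule; it is fixed where it is. The leg is at length when the pointer has the same jig y as this point; that is 80 to 120 mm from where the leg starts.
- lever_grip (a point): Middle of the upright red grip of the cam lever: a square post 18 x 18 mm (sides along the jig's x and y), 42 mm tall, from 66 to 108 mm above the shelf; this point is 90 mm above the shelf. It rides on the top of the leg's head, so drawing it along the jig's y moves the leg with it. Below the post is a 30 x 30 mm plate with its top 66 mm above the shelf.
- cam_lever (a joint): Travel of the cam lever across the leg's head in m: 0 = open (as it starts), 0.025 = fully closed against its stop; it grows as the red grip moves to the jig's -x, towards the rule. About 1.5 N of friction, no spring.
- bell_center (a point): Chrome bicycle bell, 60 mm diameter, 42 mm tall, loose; point 20 mm above its underside. Leave alone.
- marble_bowl_center (a point): Green glass bowl of marbles (fixed in it), 100 mm diameter, 45 mm tall, loose; point 20 mm above its underside. Leave alone.
- umbrella_cap_center (a point): Blue plastic umbrella handle cap standing upright, 36 mm diameter, 54 mm tall, loose; point 20 mm above its underside. Leave alone.
- bamboo_box: Bamboo box with a hinged lid, 150 x 170 mm and about 85 mm tall with a knob on the lid, fixed. Origin at the centre of its underside. Not needed.

How it is judged:
By the outcome, as a careful person would: the job done as asked, in the order asked, and still so for the second after the job is handed in, while the arm keeps its last pose, push and grip.
It also fails if it takes over 50 s, if anything falls off the work surface, if the arm or the gripper's body presses on something with over 40 N, if the wrist force passes 120 N, or if a joint passes its speed limit or range.

## Working session

There is one attempt and no reset: what is moved stays moved. The work goes in short steps, Python scripts to look and compute and a shell command to move; the robot and the scene stay as the last step left them, time stands still between calls to the robot, and variables do not carry over. Pictures are saved under pics/ and viewed, and the job is handed in when it is done.

```bash
mkdir -p pics; ls
python3 - <<'E'
from workcell import arm
import cv2
print(arm.get_state())
for n in("scene","top"):
    im=arm.camera(n); cv2.imwrite(f"pics/{n}0.png",im[:,:,::-1]); print(n,arm.get_calibration(n))
E
```

```text
pics
{'clock': 0.0, 'joints': array([-7.93322758e+01,  2.81644363e+01,  8.93522265e+01, -1.93919712e-03,
        6.25501573e+01, -6.04987348e+00]), 'qd': array([-0.02430219, -0.03333116, -0.05585925,  0.02495712, -0.05454951,
        0.08054245]), 'joint_efforts': array([ 2.04000113e-03, -6.18451238e+01, -2.61592519e+01,  1.42192263e-05,
        4.00490258e-03,  1.63830822e-05]), 'ee_pos': array([ 179.75833252, -598.33311862,  230.71198509]), 'tool_rot': array([-1.79994668e+02,  6.66292100e-02, -7.32815043e+01]), 'ft_force': array([-0.79481402,  0.36672413,  0.09248913]), 'torque': array([-1.84802466e-05, -2.70916862e-02,  3.19351499e-02]), 'grip_width': 0.9998513347714327}
scene {'K': array([[387.15371064,   0.        , 321.55810295],
       [  0.        , 387.15371064, 200.86932844],
       [  0.        ,   0.        ,   1.        ]]), 'k1': -0.05939634882833764, 'rvec': array([ 0.78933593,  2.75571775, -0.79847133]), 'tvec': array([ 443.14101141, -270.17764123, 1215.14837071])}
top {'K': array([[408.27823299,   0.        , 316.42127543],
       [  0.        , 408.27823299, 206.74403242],
       [  0.        ,   0.        ,   1.        ]]), 'k1': -0.09359522327614064, 'rvec': array([ 2.1826681 , -2.14743304,  0.14196762]), 'tvec': array([  62.68010817,  604.84399313, 1145.05019076])}
```

View pics/scene0.png

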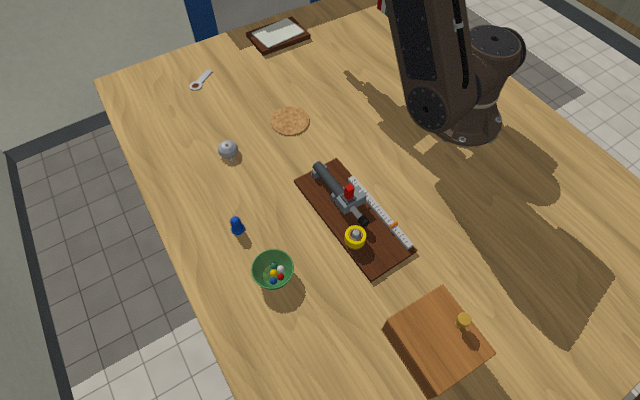

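View pics/top0.png

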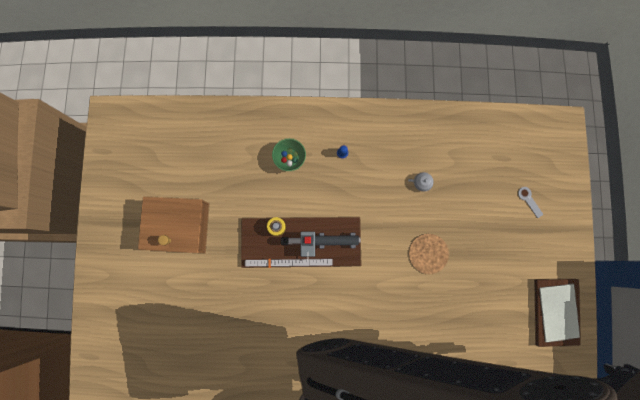

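The top view shows the yellow roll near (276,226), the red grip at (308,240), the clip at (270,262) and the mat at (429,254). I'll measure these next.

```bash
cat > h.py <<'E'
import numpy as np, cv2
from workcell import arm
def cal(n):
    c=arm.get_calibration(n); R=cv2.Rodrigues(c["rvec"])[0]; return c["K"],c["k1"],R,np.array(c["tvec"])
def ray(n,uv):
    K,k1,R,t=cal(n)
    d=np.array([k1,0,0,0,0.])
    p=cv2.undistortPoints(np.array(uv,float).reshape(1,1,2),K,d)[0,0]
    o=-R.T@t; v=R.T@np.array([p[0],p[1],1]); return o,v
def plane(n,uv,z):
    o,v=ray(n,uv); return o+v*(z-o[2])/v[2]
def two(a,b):
    (o1,v1),(o2,v2)=ray("top",a),ray("scene",b)
    s=np.linalg.lstsq(np.c_[v1,-v2],o2-o1,rcond=None)[0]
    p,q=o1+s[0]*v1,o2+s[1]*v2; return (p+q)/2,np.linalg.norm(p-q)
def proj(n,X):
    K,k1,R,t=cal(n)
    return cv2.projectPoints(np.array(X,float).reshape(-1,3),cv2.Rodrigues(R)[0],t,K,np.array([k1,0,0,0,0.]))[0][:,0]
R_={"yellow":((22,150,120),(33,255,255)),"red":((0,190,90),(5,255,255)),"orange":((6,190,170),(16,255,255))}
def blobs(im,c,box,lo=None,hi=None):
    hsv=cv2.cvtColor(im,cv2.COLOR_RGB2HSV); lo,hi=R_[c] if lo is None else (lo,hi)
    m=cv2.inRange(hsv,lo,hi); 
    if c=="red": m|=cv2.inRange(hsv,(175,190,90),(180,255,255))
    x0,y0,x1,y1=box; k=np.zeros_like(m); k[y0:y1,x0:x1]=m[y0:y1,x0:x1]
    n,l,s,ce=cv2.connectedComponentsWithStats(k)
    return sorted([(int(s[i,4]),s[i,:4].tolist(),ce[i].round(1).tolist()) for i in range(1,n) if s[i,4]>4],reverse=True)[:4]
E
python3 - <<'E'
import cv2
from h import *
B={"top":(235,205,365,275),"scene":(285,150,420,285)}
for n in B:
    im=cv2.imread(f"pics/{n}0.png")[:,:,::-1].copy()
    for c in R_: print(n,c,blobs(im,c,B[n]))
    x0,y0,x1,y1=B[n]; s=5 if n=="top" else 4
    cv2.imwrite(f"pics/{n}0z.png",cv2.resize(im[y0:y1,x0:x1,::-1],None,fx=s,fy=s,interpolation=cv2.INTER_CUBIC))
im=cv2.imread("pics/top0.png")[:,:,::-1].copy()
print(blobs(im,"mat",(390,220,470,290),(5,110,100),(14,220,255)))
im=cv2.imread("pics/top0.png")[:,:,::-1].copy()
cv2.imwrite("pics/matz.png",cv2.resize(im[220:290,390:470,::-1],None,fx=6,fy=6))
E
```

```text
top yellow [(163, [267, 217, 19, 19], [275.9, 226.3])]
top red [(23, [305, 237, 5, 6], [307.2, 239.7])]
top orange []
scene yellow [(249, [345, 225, 21, 24], [354.8, 236.4])]
scene red [(114, [344, 184, 10, 16], [348.6, 191.2])]
scene orange [(14, [389, 222, 9, 5], [392.9, 224.1])]
[(1011, [409, 234, 39, 40], [428.2, 253.4])]
```

View pics/top0z.png

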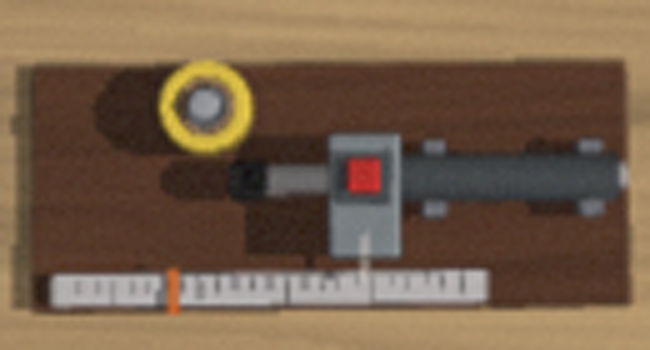

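View pics/scene0z.png

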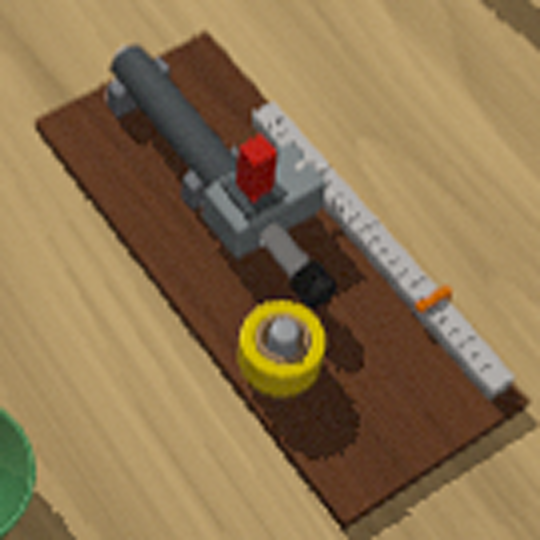

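Run:
```python
from h import *
im=cv2.imread("pics/top0.png")[:,:,::-1].copy()
z=lambda a,b:(a/5-.5+235,b/5-.5+205)
P=lambda n,uv,h:print(n,plane("top",uv,h).round(1))
for n,a,h in(("BL",(18,308),12),("TL",(33,66),12),("TR",(624,62),12),("BR",(629,304),12),("rule L",(51,290),24),("rule R",(488,285),24)):P(n,z(*a),h)
P("roll",(275.9,226.3),50);P("roll46",(275.9,226.3),46)
P("spin",z(204,104),62)
P("red",z(363,175),107)
P("red b",(307.2,239.7),105)
P("ptr",z(364,258),40)
print("orange",b:=blobs(im,"o",(235,205,365,275),(3,110,110),(18,255,255)))
for q in b[:2]:P("clip",q[2],26)
P("clip z",z(173,291),26)
P("mat",(428.2,253.4),5)
print("two",two((275.9,226.3),(354.8,236.4)),two((269.2,262.6),(392.9,224.1)))
g=lambda a,b:(a/4-.5+285,b/4-.5+150)
print("scene red top",plane("scene",g(259,146),108).round(1),"clip",plane("scene",g(434,298),26).round(1),"spin",plane("scene",g(285,327),62).round(1))
hsv=cv2.cvtColor(im,cv2.COLOR_RGB2HSV)
print(hsv[254,420:440:4],hsv[254,400])
# rule mask line fit
m=cv2.inRange(hsv,(0,0,130),(180,40,255));m[:257]=0;m[268:]=0;m[:,:240]=0;m[:,335:]=0
print("rulerect",cv2.minAreaRect(cv2.findNonZero(m)))
```

```text
BL [428.8 297.4  12. ]
TL [570.3 293.5  12. ]
TR [578.6 -54.7  12. ]
BR [437.  -58.2  12. ]
rule L [439.9 276.5  24. ]
rule R [447.   24.7  24. ]
roll [544.1 186.9  50. ]
roll46 [544.4 187.2  46. ]
spin [546.1 187.6  62. ]
red [506.  97. 107.]
red b [505.5  96.7 105. ]
ptr [461.4  96.3  40. ]
orange [(32, [266, 258, 6, 10], [268.9, 263.1]), (15, [315, 217, 15, 1], [322.0, 217.0])]
clip [439.5 206.4  26. ]
clip [575.2  55.7  26. ]
clip z [440.7 205.9  26. ]
mat [ 473.9 -261.1    5. ]
two (array([545.62213953, 187.47583549,  37.11657482]), np.float64(1.5976175906672034)) (array([441.1007091 , 205.37937926,  26.84002755]), np.float64(0.3402838971247042))
scene red top [505.8  94.8 108. ] clip [440.4 204.9  26. ] spin [545.6 186.3  62. ]
[[ 14 121 167]
 [ 14 116 182]
 [ 14 120 178]
 [ 14 118 168]
 [ 14 118 166]] [ 17 101 162]
rulerect ((288.5, 261.9999694824219), (86.99998474121094, 5.999999046325684), -0.0)
```

View pics/matz.png

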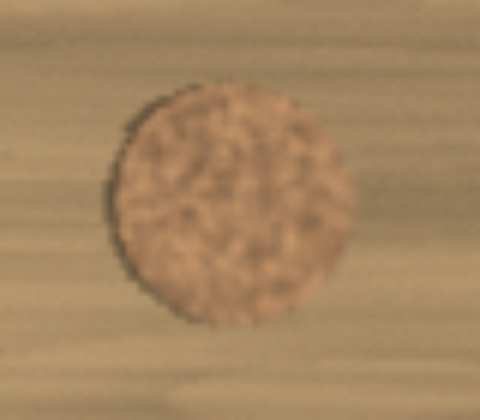

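```bash
python3 -m handwheel '{"dp":[[0,0,0],[0,0,0],[0,0,0],[-1,-0.9,0],[-1,-0.9,0],[-1,-0.9,0],[-1,-0.9,0],[-1,-0.9,0],[-1,-0.9,0],[-1,-0.9,0]],"dr":[[0,0,0.735],[0,0,0.735],[0,0,0.735],[0,0,0],[0,0,0],[0,0,0],[0,0,0],[0,0,0],[0,0,0],[0,0,0]],"grip":[1,1,1,1,1,1,1,1,1,1]}'
```

```text
clock: 1.35
ee_pos: [303.2, -453.0, 231.5]
tool_rot: [-180.0, -0.0, -88.3]
ft_force: [-0.1, -0.2, 0.0]
grip_width: 1.003
```

```bash
python3 -m handwheel '{"dp":[[-1,-0.8,0],[-1,-0.8,0],[-1,-0.8,0],[-1,-0.8,0],[-1,-0.8,0],[-1,-0.8,0],[-1,-0.8,0],[-1,-0.8,0],[-1,-0.8,0],[-1,-0.8,0]],"dr":[[0,0,0],[0,0,0],[0,0,0],[0,0,0],[0,0,0],[0,0,0],[0,0,0],[0,0,0],[0,0,0],[0,0,0]],"grip":[1,1,1,1,1,1,1,1,1,1]}'
python3 -m handwheel '{"dp":[[-1,-0.4,0],[-1,-0.4,0],[-1,-0.4,0],[-1,-0.4,0],[-1,-0.4,0],[-1,-0.4,0],[-1,-0.4,0],[-1,-0.4,0],[-1,-0.4,0],[-1,-0.4,0]],"dr":[[0,0,0],[0,0,0],[0,0,0],[0,0,0],[0,0,0],[0,0,0],[0,0,0],[0,0,0],[0,0,0],[0,0,0]],"grip":[1,1,1,1,1,1,1,1,1,1]}'
python3 -m handwheel '{"dp":[[-1,-0.1,0],[-1,-0.1,0],[-1,-0.1,0],[-1,-0.1,0],[-1,-0.1,0],[-1,-0.1,0],[-1,-0.1,0],[-1,0,0],[-1,0,0],[-1,0,0]],"dr":[[0,0,0],[0,0,0],[0,0,0],[0,0,0],[0,0,0],[0,0,0],[0,0,0],[0,0,0],[0,0,0],[0,0,0]],"grip":[1,1,1,1,1,1,1,1,1,1]}'
```

```text
clock: 2.6
ee_pos: [456.9, -248.6, 231.5]
tool_rot: [-180.0, -0.0, -88.3]
ft_force: [-0.2, -0.4, -0.1]
grip_width: 1.002
clock: 3.85
ee_pos: [530.5, -46.7, 231.4]
tool_rot: [-180.0, -0.0, -88.3]
ft_force: [-0.5, -0.7, 0.1]
grip_width: 1.001
clock: 5.1
ee_pos: [539.4, 152.8, 231.2]
tool_rot: [180.0, -0.0, -88.4]
ft_force: [0.8, -1.4, 0.8]
grip_width: 1.003
```

```bash
python3 -m handwheel '{"dp":[[-0.8,-0.15,0],[-0.8,-0.15,0],[0,0,1],[0,0,1],[0,0,1],[0,0,1],[0,0,1],[0,0,0],[0,0,0]],"dr":[[0,0,0],[0,0,0],[0,0,0],[0,0,0],[0,0,0],[0,0,0],[0,0,0],[0,0,0],[0,0,0]],"grip":[1,1,1,1,1,1,1,1,1]}'
python3 - <<'E'
from h import *
for n in("top","scene"):
    im=arm.camera(n); u=(235,195,365,275) if n=="top" else (285,130,425,285); x0,y0,x1,y1=u
    print(blobs(im,"yellow",u))
    cv2.imwrite(f"pics/{n}1.png",cv2.resize(im[y0:y1,x0:x1,::-1],None,fx=4,fy=4,interpolation=cv2.INTER_CUBIC))
print(arm.get_state()["ee_pos"],arm.get_state()["tool_rot"])
E
```

```text
clock: 6.22
ee_pos: [545.1, 183.9, 131.9]
tool_rot: [-180.0, 0.0, -88.4]
ft_force: [0.6, 0.3, 0.4]
grip_width: 1.003
[]
[(266, [344, 225, 22, 24], [354.8, 236.8])]
[545.11007797 183.81275735 132.12845486] [-1.79920809e+02  9.34141058e-03 -8.84420983e+01]
```

View pics/scene1.png

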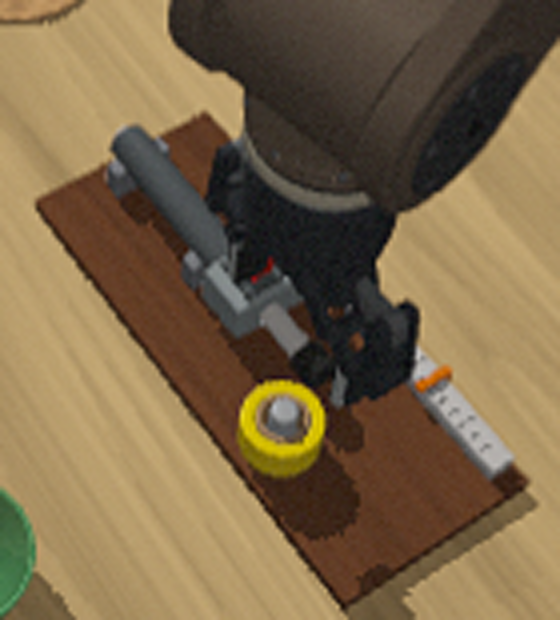

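```bash
python3 -m handwheel '{"dp":[[-0.16,0,0.5],[0,0,1],[0,0,1],[0,0,1],[0,0,0.8],[0,0,0.6],[0,0,0.4],[0,0,0.3],[0,0,0]],"dr":[[0,0,0],[0,0,0],[0,0,0],[0,0,0],[0,0,0],[0,0,0],[0,0,0],[0,0,0],[0,0,0]],"grip":[1,1,1,1,1,1,1,1,1]}'
```

```text
clock: 7.45
ee_pos: [544.6, 186.8, 19.1]
tool_rot: [180.0, -0.0, -88.4]
ft_force: [-0.2, -0.3, -0.2]
grip_width: 0.997
```

```bash
python3 -m handwheel '{"dp":[[0,0,0],[0,0,0],[0,0,0],[0,0,0],[0,0,0],[0,0,0]],"dr":[[0,0,0],[0,0,0],[0,0,0],[0,0,0],[0,0,0],[0,0,0]],"grip":[0.5,0.5,0.5,0.4,0.3,0.2]}'
```

```text
clock: 8.2
ee_pos: [544.8, 186.9, 20.1]
tool_rot: [-179.9, 0.0, -88.4]
ft_force: [-1.3, -0.6, 7.0]
grip_width: 0.597
```

```bash
python3 -m handwheel '{"dp":[[0,0,-0.3],[0,0,-0.5],[0,0,-0.8],[0,0,-0.9],[0,0,-0.9],[0,0,-0.9],[0,0,-0.9],[0,0,-0.9],[0,0,-0.4],[0,0,0]],"dr":[[0,0,0],[0,0,0],[0,0,0],[0,0,0],[0,0,0],[0,0,0],[0,0,0],[0,0,0],[0,0,0],[0,0,0]],"grip":[0.2,0.2,0.2,0.2,0.2,0.2,0.2,0.2,0.2,0.2]}'
python3 - <<'E'
from h import *
im=arm.camera("scene"); x0,y0,x1,y1=(285,100,425,285)
print(blobs(im,"yellow",(285,100,425,285)))
cv2.imwrite("pics/s2.png",cv2.resize(im[y0:y1,x0:x1,::-1],None,fx=3,fy=3))
E
```

```text
clock: 9.45
ee_pos: [544.7, 186.8, 150.0]
tool_rot: [-179.9, 0.0, -88.4]
ft_force: [-0.6, 0.3, -0.3]
grip_width: 0.596
[(200, [348, 197, 17, 25], [355.2, 211.2])]
```

View pics/s2.png

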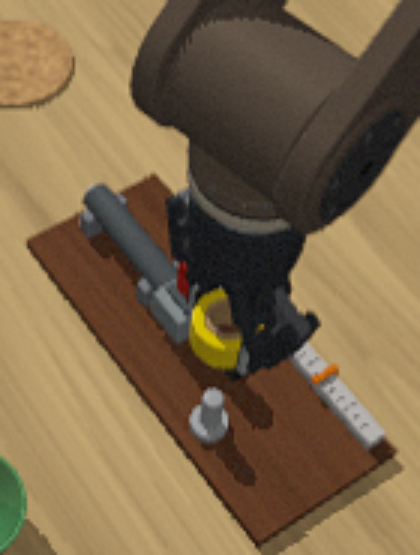

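```bash
python3 -m handwheel '{"dp":[[0.5,0.1,0],[0.95,0.18,0],[0.95,0.18,0],[0.95,0.18,0],[0.95,0.18,0],[0.95,0.18,0],[0.95,0.18,0],[0.95,0.18,0],[0.95,0.18,0],[0.95,0.18,0]],"dr":[[0,0,0],[0,0,0],[0,0,0],[0,0,0],[0,0,0],[0,0,0],[0,0,0],[0,0,0],[0,0,0],[0,0,0]],"grip":[0.2,0.2,0.2,0.2,0.2,0.2,0.2,0.2,0.2,0.2]}'
python3 -m handwheel '{"dp":[[0.95,0.18,0],[0.95,0.18,0],[0.95,0.18,0],[0.95,0.18,0],[0.95,0.18,0],[0.95,0.18,0],[0.95,0.18,0.5],[0.95,0.18,0.5],[0.95,0.18,0.5],[0.95,0.18,0.5]],"dr":[[0,0,0],[0,0,0],[0,0,0],[0,0,0],[0,0,0],[0,0,0],[0,0,0],[0,0,0],[0,0,0],[0,0,0]],"grip":[0.2,0.2,0.2,0.2,0.2,0.2,0.2,0.2,0.2,0.2]}'
```

```text
clock: 10.75
ee_pos: [514.9, 3.7, 149.3]
tool_rot: [-180.0, -0.0, -88.4]
ft_force: [0.0, 0.5, -0.6]
grip_width: 0.599
clock: 12.0
ee_pos: [484.0, -187.2, 108.4]
tool_rot: [180.0, 0.0, -88.4]
ft_force: [1.5, -0.0, -0.2]
grip_width: 0.599
```

```bash
python3 -m handwheel '{"dp":[[0.9,0.15,0.5],[0.9,0.15,0.5],[0.9,0.15,0.5],[0.8,0.15,0.5],[0.2,0,0.8],[0,0,0.5],[0,0,0.5],[0,0,0]],"dr":[[0,0,0],[0,0,0],[0,0,0],[0,0,0],[0,0,0],[0,0,0],[0,0,0],[0,0,0]],"grip":[0.2,0.2,0.2,0.2,0.2,0.2,0.2,0.2]}'
```

```text
clock: 13.0
ee_pos: [474.2, -259.6, 32.6]
tool_rot: [179.9, 0.0, -88.4]
ft_force: [-0.4, -0.6, 0.3]
grip_width: 0.596
```

Down to just above contact, watching the force.

```bash
python3 -m handwheel '{"dp":[[0.08,0,0.4],[0,0,0.4],[0,0,0.3],[0,0,0.15],[0,0,0]],"dr":[[0,0,0],[0,0,0],[0,0,0],[0,0,0],[0,0,0]],"grip":[0.2,0.2,0.2,0.2,0.2]}'
```

```text
clock: 13.62
ee_pos: [474.3, -261.9, 8.1]
tool_rot: [180.0, 0.0, -88.4]
ft_force: [0.6, -0.1, -1.8]
grip_width: 0.592
```

```bash
python3 -m handwheel '{"dp":[[0,0,0.1],[0,0,0.06],[0,0,0]],"dr":[[0,0,0],[0,0,0],[0,0,0]],"grip":[0.2,0.2,0.2]}'
python3 - <<'E'
from h import *
im=arm.camera("scene"); x0,y0,x1,y1=(230,60,350,160)
print(blobs(im,"yellow",(x0,y0,x1,y1)))
cv2.imwrite("pics/s3.png",cv2.resize(im[y0:y1,x0:x1,::-1],None,fx=5,fy=5))
E
```

```text
clock: 14.0
ee_pos: [474.4, -261.9, 5.1]
tool_rot: [-180.0, -0.0, -88.4]
ft_force: [0.9, -0.2, -0.9]
grip_width: 0.593
[(91, [281, 109, 10, 17], [285.3, 118.3])]
```

View pics/s3.png

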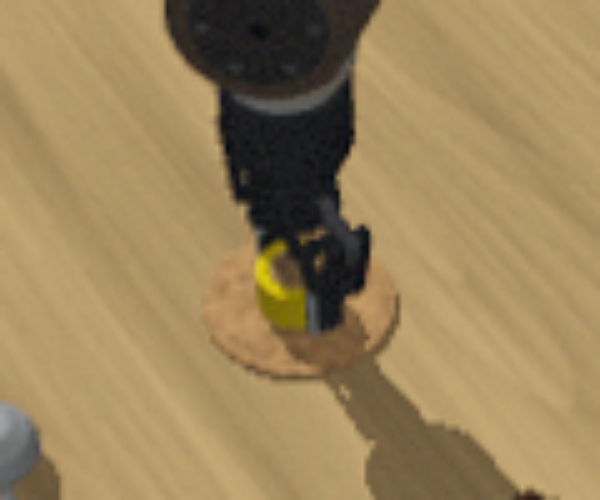

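```bash
python3 -m handwheel '{"dp":[[0,0,0.06],[0,0,0.04],[0,0,0]],"dr":[[0,0,0],[0,0,0],[0,0,0]],"grip":[0.2,0.2,0.2]}'
```

```text
clock: 14.42
ee_pos: [474.4, -261.9, 3.1]
tool_rot: [-180.0, -0.0, -88.4]
ft_force: [-1.0, 0.2, 1.4]
grip_width: 0.596
```

```bash
python3 -m handwheel '{"dp":[[0,0,0],[0,0,0],[0,0,0],[0,0,-0.3],[0,0,-0.7],[0,0,-1],[0,0,-1],[0,0,-1],[0,0,-1],[0,0,-1]],"dr":[[0,0,0],[0,0,0],[0,0,0],[0,0,0],[0,0,0],[0,0,0],[0,0,0],[0,0,0],[0,0,0],[0,0,0]],"grip":[0.75,0.95,1,1,1,1,1,1,1,1]}'
python3 -m handwheel '{"dp":[[-0.8,-0.05,-1],[-0.9,-0.05,-1],[-0.9,-0.05,-0.8],[-1,-0.1,0],[-1,-0.1,0],[-1,-0.1,0],[-1,-0.1,0],[-1,-0.1,0],[-1,-0.1,0],[-1,-0.1,0]],"dr":[[0,0,0],[0,0,0],[0,0,0],[0,0,0],[0,0,0],[0,0,0],[0,0,0],[0,0,0],[0,0,0],[0,0,0]],"grip":[1,1,1,1,1,1,1,1,1,1]}'
python3 - <<'E'
from h import *
B={"top":(400,215,475,290),"scene":(230,60,350,170)}
for n in B:
    im=arm.camera(n); x0,y0,x1,y1=B[n]; b=blobs(im,"yellow",B[n]); print(n,b)
    if b: print(plane(n,b[0][2],35 if n=="top" else 20))
    cv2.imwrite(f"pics/{n}4.png",cv2.resize(im[y0:y1,x0:x1,::-1],None,fx=4,fy=4))
E
```

```text
clock: 15.68
ee_pos: [474.3, -261.8, 124.8]
tool_rot: [-180.0, -0.0, -88.4]
ft_force: [0.4, -0.3, -0.5]
grip_width: 1.003
clock: 16.92
ee_pos: [486.0, -68.0, 178.5]
tool_rot: [179.9, 0.0, -88.4]
ft_force: [1.7, 0.2, 0.7]
grip_width: 1.001
top [(58, [432, 245, 8, 17], [435.5, 253.1])]
[ 474.68049755 -273.97157284   35.        ]
scene [(147, [281, 108, 17, 18], [288.7, 116.2])]
[ 476.70878329 -263.02663582   20.        ]
```

View pics/top4.png

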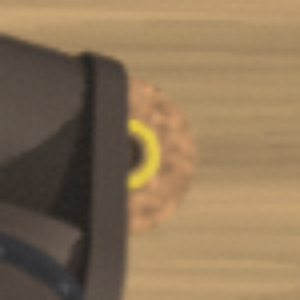

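View pics/scene4.png

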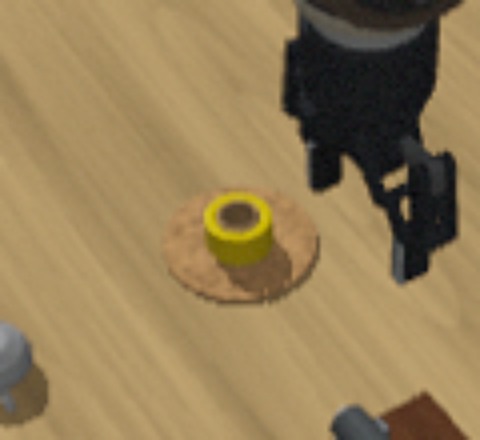

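The roll sits flat and centred on the mat, 2–3 mm from the mat's measured centre. Next is the lever.

```bash
python3 -m handwheel '{"dp":[[-1,-0.15,0],[-1,-0.15,0],[-1,-0.15,0],[-1,-0.15,0],[-1,-0.15,0],[-1,-0.15,0],[-1,-0.15,0],[-0.9,-0.15,0],[-0.26,0,0],[0,0,0]],"dr":[[0,0,0],[0,0,0],[0,0,0],[0,0,0],[0,0,0],[0,0,0],[0,0,0],[0,0,0],[0,0,0],[0,0,0]],"grip":[1,1,1,1,1,1,1,1,1,1]}'
python3 -m handwheel '{"dp":[[0,0,1],[0,0,1],[0,0,0.5],[0,0,0]],"dr":[[0,0,0],[0,0,0],[0,0,0],[0,0,0]],"grip":[1,1,1,1]}'
python3 - <<'E'
from h import *
im=arm.camera("scene"); x0,y0,x1,y1=(285,100,425,285)
print(blobs(im,"red",(x0,y0,x1,y1)))
cv2.imwrite("pics/s5.png",cv2.resize(im[y0:y1,x0:x1,::-1],None,fx=4,fy=3.2))
E
```

```text
clock: 18.27
ee_pos: [505.6, 94.4, 178.9]
tool_rot: [180.0, -0.0, -88.4]
ft_force: [0.5, -0.5, 0.7]
grip_width: 0.997
clock: 18.77
ee_pos: [505.6, 94.0, 128.8]
tool_rot: [179.9, -0.0, -88.5]
ft_force: [0.3, -0.6, 0.2]
grip_width: 0.996
[(113, [344, 184, 10, 16], [348.6, 191.4])]
```

View pics/s5.png

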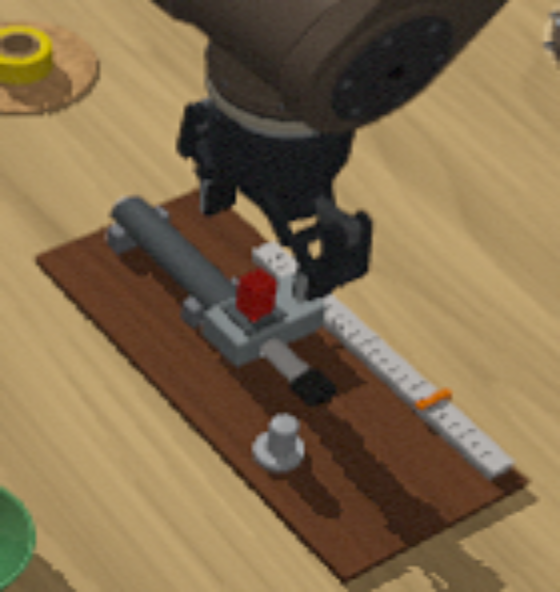

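```bash
python3 -m handwheel '{"dp":[[-0.08,0,0.8],[0,0,0.8],[0,0,0.7],[0,0,0.5],[0,0,0],[0,0,0],[0,0,0],[0,0,0],[0,0,0],[0,0,0]],"dr":[[0,0,0],[0,0,0],[0,0,0],[0,0,0],[0,0,0],[0,0,0],[0,0,0],[0,0,0],[0,0,0],[0,0,0]],"grip":[1,1,1,1,1,0.5,0.3,0.1,0.05,0.05]}'
python3 -m handwheel '{"dp":[[0,0,0],[0,0,0]],"dr":[[0,0,0],[0,0,0]],"grip":[0.05,0.05]}'
```

```text
clock: 20.08
ee_pos: [505.7, 95.8, 73.4]
tool_rot: [-180.0, -0.0, -88.4]
ft_force: [-1.2, -1.6, 5.8]
grip_width: 0.204
clock: 20.32
ee_pos: [505.8, 95.8, 73.4]
tool_rot: [-180.0, -0.0, -88.4]
ft_force: [-1.3, -1.2, 5.6]
grip_width: 0.202
```

```bash
python3 -m handwheel '{"dp":[[-0.3,0,0],[-0.6,0,0],[-0.7,0,0],[-0.7,0,0],[-0.7,0,0],[-0.7,0,0],[-0.7,0,0],[-0.6,0,0],[-0.4,0,0],[0,0,0]],"dr":[[0,0,0],[0,0,0],[0,0,0],[0,0,0],[0,0,0],[0,0,0],[0,0,0],[0,0,0],[0,0,0],[0,0,0]],"grip":[0.05,0.05,0.05,0.05,0.05,0.05,0.05,0.05,0.05,0.05]}'
python3 - <<'E'
from h import *
B={"top":(235,195,365,275),"scene":(285,130,435,285)}
for n in B:
    im=arm.camera(n); x0,y0,x1,y1=B[n]; cv2.imwrite(f"pics/{n}6f.png",im[:,:,::-1])
    cv2.imwrite(f"pics/{n}6.png",cv2.resize(im[y0:y1,x0:x1,::-1],None,fx=5 if n=="top" else 4,fy=5 if n=="top" else 3.8 and 4,interpolation=cv2.INTER_CUBIC)[:600])
E
```

```text
clock: 21.58
ee_pos: [502.8, 204.1, 73.4]
tool_rot: [-180.0, -0.0, -88.4]
ft_force: [-0.7, -2.6, 6.9]
grip_width: 0.199
```

View pics/top6.png

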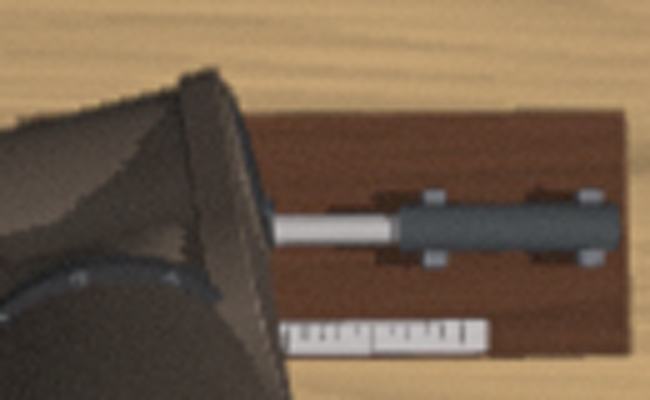

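View pics/scene6.png

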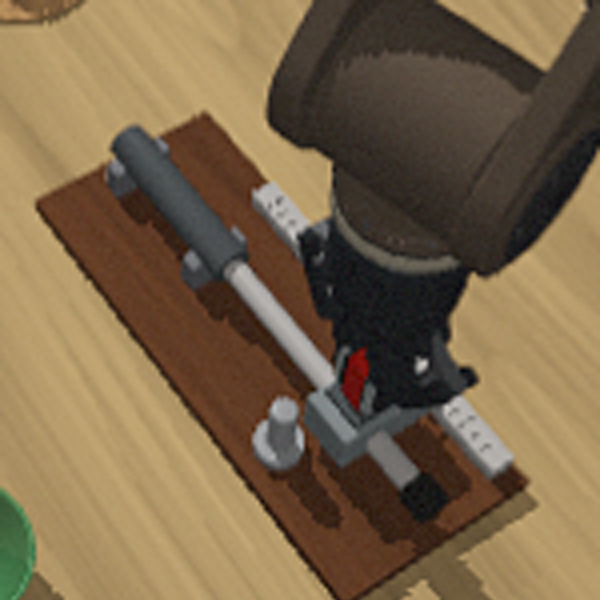

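Run:
```python
import cv2
a=cv2.imread("pics/top0.png")[225:272,255:330]; b=cv2.imread("pics/scene0.png")[178:235,330:405]
cv2.imwrite("pics/tz.png",cv2.resize(a,None,fx=10,fy=10,interpolation=cv2.INTER_NEAREST))
cv2.imwrite("pics/sz.png",cv2.resize(b,None,fx=10,fy=10,interpolation=cv2.INTER_NEAREST))
```

```text
(no output)
```

View pics/tz.png

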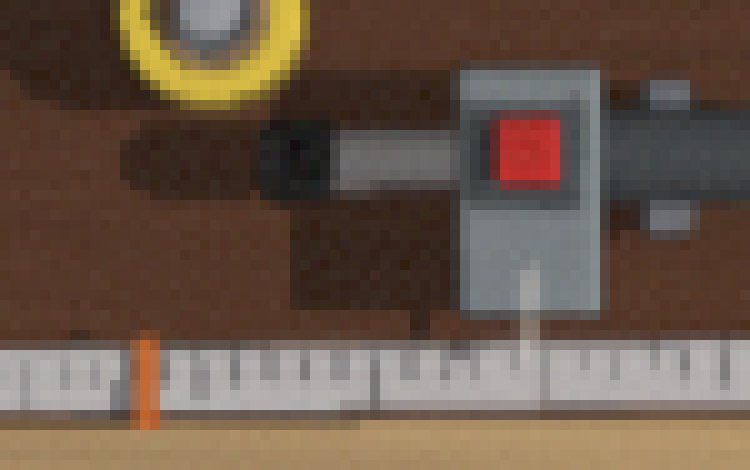

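View pics/sz.png

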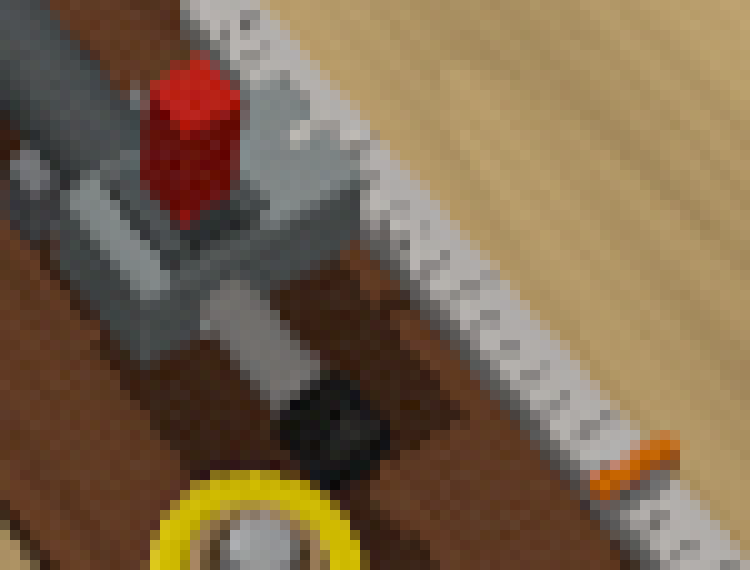

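Run:
```python
from h import *
im=cv2.imread("pics/top0.png")[:,:,::-1].astype(float)
# clip: orangeness r-b
u=np.arange(262,278)
W=[];
for v in range(259,267):
    o=im[v,262:278,0]-im[v,262:278,2]; bg=np.median(o); w=np.clip(o-bg-15,0,None); W.append((w@u/w.sum(), w.sum()))
print("clip",np.round(W,2)); cu=np.mean([w[0] for w in W[1:7]])
# pointer: brightness over head rows 252-259
u2=np.arange(301,315)
for v in range(250,261):
    g=im[v,301:315].mean(1)
    if v<257: w=np.clip(g-np.median(g)-8,0,None); print(v, (w@u2/w.sum()).round(2) if w.sum() else None, g.round().astype(int))
    else: print(v,g.round().astype(int))
# red
r=np.clip(im[225:255,295:320,0]-im[225:255,295:320,1]-40,0,None)
V,U=np.mgrid[225:255,295:320]; print("red",(r*U).sum()/r.sum(),(r*V).sum()/r.sum())
# grey head edges at row 251
print("head",im[254,296:320].mean(1).round().astype(int))
s=0.0279;c=.9996
jy=lambda p:c*p[1]-s*p[0]
for z in(24,30):print("clip jy",jy(plane("top",(cu,262.6),z)))
```

```text
clip [[269.11 228.  ]
 [269.12 265.  ]
 [269.14 269.  ]
 [269.15 263.5 ]
 [269.12 264.  ]
 [269.11 254.  ]
 [269.12 258.  ]
 [269.17 255.  ]]
250 314.0 [101 125 128 125 125 129 123 128 125 125 125 126 129 136]
251 310.82 [ 99 124 125 124 124 123 128 138 126 123 124 123 129 138]
252 307.98 [100 124 126 126 123 130 150 153 127 125 123 128 127 137]
253 307.87 [ 98 125 125 125 126 127 157 157 130 125 128 126 131 137]
254 307.83 [100 126 125 126 125 132 158 158 130 125 128 128 131 139]
255 308.0 [ 98 124 124 125 124 131 158 155 130 124 124 127 130 138]
256 307.4 [ 68  82  83  78  83  85 119 110  88  88  86  83  90  87]
257 [ 58  60  61  62  55  73 118 116  67  59  59  63  61  59]
258 [ 61  60  67  69  69  78 125 123  73  67  69  69  67  68]
259 [ 83 109 116 132 134 135 172 150 131 135 135 133 133 135]
260 [118 142 169 173 171 150 183 173 150 172 174 171 151 176]
red 307.4393270821842 239.76447876447875
head [ 43  38  42  40  51 100 126 125 126 125 132 158 158 130 125 128 128 131
 139  76  60  64  60  65]
clip jy 193.62227778020596
clip jy 193.00569977536435
```

Run:
```python
from h import *
for a in (1.4,1.6):
    s,c=np.sin(np.radians(a)),np.cos(np.radians(a)); jy=lambda p:round(c*p[1]-s*p[0],2); jx=lambda p:round(c*p[0]+s*p[1],1)
    C=plane("top",(269.13,262.6),26); print(a,"clip",jy(C),jx(C))
    for uv,zs in (((307.5,254),(60,62,64)),((307.5,258.5),(40,62)),((307.44,239.76),(106,108))):
        for z in zs: p=plane("top",uv,z); print(uv,z,jy(p),jx(p),"D",round(jy(C)-jy(p),2))
    # scene: clip centre top, red top corner-averaged, pointer
    k=lambda x,y:(330+x/10-.5,178+y/10-.5)
    C=plane("scene",k(635,468),26); print("scene clip",jy(C),jx(C))
    for q,z in((k(197,95),108),(k(300,132),62),(k(350,128),62)):
        p=plane("scene",q,z); print(" ",z,jy(p),jx(p),"D",round(jy(C)-jy(p),2))
```

```text
1.4 clip 194.95 445.9
(307.5, 254) 60 84.2 469.5 D 110.75
(307.5, 254) 62 84.18 469.5 D 110.77
(307.5, 254) 64 84.17 469.5 D 110.78
(307.5, 258.5) 40 84.48 456.9 D 110.47
(307.5, 258.5) 62 84.27 457.0 D 110.68
(307.44, 239.76) 106 83.68 507.5 D 111.27
(307.44, 239.76) 108 83.66 507.4 D 111.29
scene clip 194.72 445.8
  108 84.76 509.8 D 109.96
  62 84.35 473.2 D 110.37
  62 90.32 461.8 D 104.4
1.6 clip 193.4 446.5
(307.5, 254) 60 82.56 469.8 D 110.84
(307.5, 254) 62 82.55 469.8 D 110.85
(307.5, 254) 64 82.53 469.8 D 110.87
(307.5, 258.5) 40 82.88 457.2 D 110.52
(307.5, 258.5) 62 82.67 457.3 D 110.73
(307.44, 239.76) 106 81.91 507.8 D 111.49
(307.44, 239.76) 108 81.89 507.7 D 111.51
scene clip 193.16 446.5
  108 82.98 510.0 D 110.18
  62 82.7 473.5 D 110.46
  62 88.7 462.1 D 104.46
```

Run:
```python
import cv2,numpy as np
b=cv2.imread("pics/scene0.png")[190:232,332:372]; d=cv2.imread("pics/scene6f.png")[215:260,355:400]
r=lambda x:cv2.resize(x,(400,450),interpolation=cv2.INTER_NEAREST)
b=cv2.resize(b,None,fx=9,fy=9,interpolation=cv2.INTER_NEAREST); d=cv2.resize(d,None,fx=9,fy=9,interpolation=cv2.INTER_NEAREST)
o=np.zeros((410,780,3),np.uint8); o[:b.shape[0],:b.shape[1]]=b; o[:d.shape[0],370:370+d.shape[1]]=d; cv2.imwrite("pics/cmp.png",o)
```

```text
(no output)
```

View pics/cmp.png

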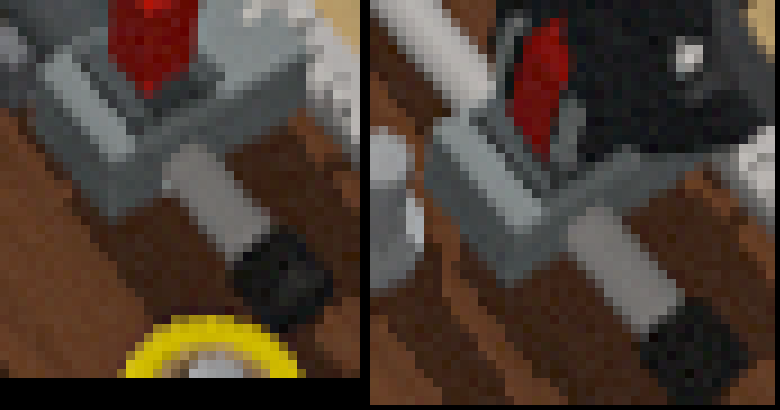

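Run:
```python
from h import *
s,c=np.sin(np.radians(1.6)),np.cos(np.radians(1.6)); jy=lambda p:round(c*p[1]-s*p[0],2); jx=lambda p:round(c*p[0]+s*p[1],1)
A=cv2.imread("pics/scene0.png").astype(float);D=cv2.imread("pics/scene6f.png").astype(float)
for im,(x0,y0,x1,y1) in((A,(355,212,372,228)),(D,(383,246,401,262))):
    p=im[y0:y1,x0:x1]; m=((p[...,2]-p[...,0])<8)&(p.mean(2)<48)
    v,u=np.nonzero(m); print(len(u),u.mean(),v.mean()); q=plane("scene",(u.mean()+x0,v.mean()+y0),40); print(jy(q),jx(q))
k=lambda x,y,ox,oy:(ox+x/9-.5,oy+y/9-.5)
for n,a,b,z in(("topcorner",(118,163),(522,230),60),("bottom",(115,218),(512,287),20),("left top corner",(48,68),(440,128),60),("rod/foot left",(232,262),(640,330),40)):
    p=plane("scene",k(*a,332,190),z);q=plane("scene",k(b[0]-370,b[1],355,215),z); print(n,jy(p),jy(q),round(jy(q)-jy(p),2),jx(p),jx(q))
```

```text
80 7.9375 8.7625
148.78 509.6
88 7.5 7.988636363636363
256.93 509.5
topcorner 101.9 209.39 107.49 533.5 533.0
bottom 97.8 208.27 110.47 528.6 529.4
left top corner 65.84 173.34 107.5 531.8 532.7
rod/foot left 136.08 243.3 107.22 517.7 516.8
```

```bash
python3 -m handwheel '{"dp":[[-0.12,0,0],[0,0,0],[0,0,0]],"dr":[[0,0,0],[0,0,0],[0,0,0]],"grip":[0.05,0.05,0.05]}'
```

```text
clock: 22.05
ee_pos: [502.8, 206.0, 73.4]
tool_rot: [-180.0, -0.0, -88.4]
ft_force: [-0.8, -2.9, 6.3]
grip_width: 0.201
```

```bash
python3 -m handwheel '{"dp":[[-0.02,0,0],[0,0.2,0],[0,0.25,0],[0,0.25,0],[0,0.25,0],[0,0.2,0],[0,0,0]],"dr":[[0,0,0],[0,0,0],[0,0,0],[0,0,0],[0,0,0],[0,0,0],[0,0,0]],"grip":[0.05,0.05,0.05,0.05,0.05,0.05,0.05]}'
```

```text
clock: 22.92
ee_pos: [479.4, 205.8, 73.4]
tool_rot: [-180.0, -0.0, -88.4]
ft_force: [-1.7, -3.9, 6.9]
grip_width: 0.207
```

```bash
python3 -m handwheel '{"dp":[[0,0.05,0],[0,0,0]],"dr":[[0,0,0],[0,0,0]],"grip":[0.05,0.05]}'
```

```text
clock: 23.18
ee_pos: [478.8, 205.8, 73.4]
tool_rot: [-179.9, -0.0, -88.4]
ft_force: [0.8, -4.2, 6.0]
grip_width: 0.205
```

```bash
python3 -m handwheel '{"dp":[[0,0.05,0],[0,0.05,0],[0,0,0]],"dr":[[0,0,0],[0,0,0],[0,0,0]],"grip":[0.05,0.05,0.05]}'
```

```text
clock: 23.55
ee_pos: [477.6, 205.9, 73.4]
tool_rot: [-179.9, 0.0, -88.4]
ft_force: [5.5, -3.7, 3.5]
grip_width: 0.203
```

```bash
python3 -m handwheel '{"dp":[[0,0.05,0],[0,0,0]],"dr":[[0,0,0],[0,0,0]],"grip":[0.05,0.05]}'
```

```text
clock: 23.8
ee_pos: [477.5, 206.0, 73.4]
tool_rot: [-179.7, 0.0, -88.4]
ft_force: [8.1, -4.4, -0.1]
grip_width: 0.199
```

Run:
```python
from h import *
im=arm.camera("scene");x0,y0,x1,y1=(225,80,435,285)
cv2.imwrite("pics/scene7f.png",im[:,:,::-1]);cv2.imwrite("pics/s7.png",cv2.resize(im[y0:y1,x0:x1,::-1],None,fx=2.9,fy=2.9,interpolation=cv2.INTER_CUBIC))
s,c=np.sin(np.radians(1.6)),np.cos(np.radians(1.6))
for q in((383,246,402,264),):
    x0,y0,x1,y1=q;p=im[y0:y1,x0:x1].astype(float)
    m=((p[...,0]-p[...,2])<8)&(p.mean(2)<48)
    v,u=np.nonzero(m);k=plane("scene",(u.mean()+x0,v.mean()+y0),40);print(len(u),u.mean()+x0,v.mean()+y0,c*k[1]-s*k[0],"travel",c*k[1]-s*k[0]-148.78)
print(arm.get_state()["ft_force"],arm.get_state()["ee_pos"])
```

```text
82 391.1585365853659 255.0 259.8245728366461 travel 111.0445728366461
[ 8.68060513 -4.40588848 -0.6413065 ] [477.51535979 206.00099384  73.46524603]
```

View pics/s7.png

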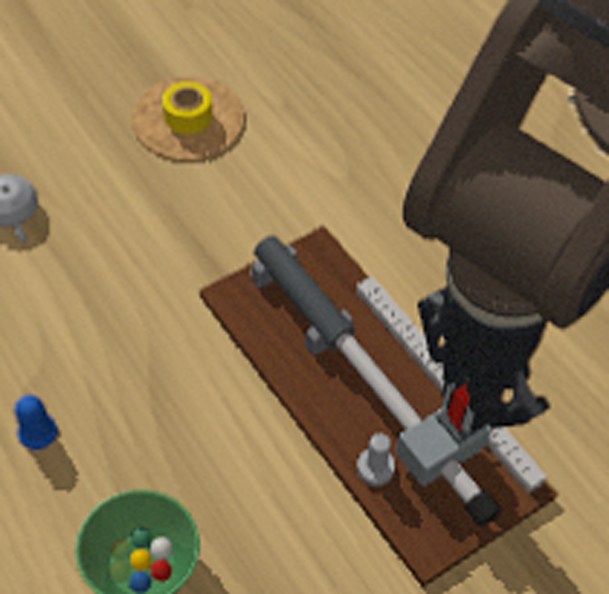

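The image puts the leg's travel at 111.0 mm, against about 110.7 mm needed. The lever is against its stop, and the roll lies flat on the mat. I'm handing the job in.

Run:
```python
from workcell import arm
print(arm.hand_in()); s=arm.get_state(); print(s["clock"],s["ee_pos"],s["ft_force"],s["grip_width"])
```

```text
the job is handed in; nothing more can be done
None
the job is handed in; nothing more can be done
```

The job is done and handed in at about 24 s of the 50 s allowed. The hand-in reported no verdict.

- **Tape roll:** I lifted it straight up off the spindle and set it down on the cork mat. The last picture shows it lying flat, 2–3 mm from the mat's measured centre.
- **Leg:** I gripped the red lever and drew the leg out to the mark. The first pictures gave a needed travel of about 110.7 mm, with single readings from 110.0 to 111.5 mm. At the end the arm's own travel agreed at about 110.7–110.9 mm, and the leg's rubber foot in the camera gave 111.0 mm.
- **Cam lever:** Only once the leg was at the mark did I slide the lever towards the rule. It moved about 25 mm, and the push then rose to 8 N against its stop. I finished still gripping it, with the spring pulling at about 4 N.
- **Other things:** The bell, umbrella cap and bowl were not touched, and the last picture shows them standing.

**Checks that disagreed or could not be made:**
- The gripper hid the pointer and the clip at the end, so the alignment comes from these measurements and was not seen directly.
- Rougher hand-picked corner readings of the leg, taken partway through the draw, scattered by 1–2 mm around the arm's figure. One early scene-camera reading of the pointer gave 104 mm; I rejected it as most likely a misread of the rule.

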